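# Call a colleague with the counter bell and hold the display case lid open

## Task

Call a colleague to restock the display case on the shop counter: press the plunger of the brass desk bell right down to its stop and let it spring back up. Then lift the case's self-closing lid (it has a red bar along its front for this) to 60 degrees open and keep holding it still there: the job finishes with you holding the lid at that angle. Leave the mug, the lotion bottle and the candle jar standing where they are.

Things in the scene. Friction and masses are not known exactly. Their poses are not given: they have to be found in the camera images.
- bell_top (a point): Centre of the top of the bell's plunger head: a steel button 20 mm across and 7 mm thick, 65 mm above the counter at rest, on a brass dome bell (dome 80 mm wide, 48 mm high, black foot 86 mm wide) that is fixed to the counter at a place that changes. It is pressed straight down; fully down the head's underside stays 2 mm above the dome.
- plunger (a joint): Travel of the bell plunger in m: 0 at rest (up), 0.008 fully down at its stop. A spring returns it; it starts to move at about 1.2 N and needs about 4 N to be fully down.
- lid_bar (a point): Middle of the lid's red round bar, 12 mm thick, 104 mm clear between its two dark arms, level, along this point's y axis (parallel to the hinge). It juts out in front of the lid's front edge, on the robot's side, in the lid's plane: 107 mm above the counter when shut, 45 mm free between bar and lid, so pinch it from above, a finger each side. It can turn between the fingers. 221 mm from the hinge.
- lid_hinge (a point): Middle of the lid's hinged rear edge, half-way up its thickness; the hinge axis itself lies 6 mm below this point when shut (101 mm above the counter). Its y axis runs along the hinge; with the lid shut its x axis points level from the bar to the hinge. The lid is a pine frame with a clear pane, 170 mm from hinge to front edge, 260 mm wide, 12 mm thick.
- case: Wooden display case with tins inside, fixed to the counter: 170 mm deep (x), 260 mm wide (y), 100 mm high; origin at the centre of its underside, x axis pointing from the bar side to the hinge side. Its place and heading change (heading up to 0.35 rad either way).
- lid (a joint): Opening angle of the lid in rad: 0 shut (level), 1.047 is 60 degrees, 1.45 its end stop. The bar rises and moves away from the robot as it opens. Weight and a light spring shut it from any angle; holding it at the bar takes about 2 to 3 N.
- mug: Loose blue ceramic mug, 80 mm wide, 90 mm high, origin at the centre of its underside. A bystander.
- lotion: Loose orange lotion bottle, 56 mm wide, 125 mm high, origin at the centre of its underside. A bystander.
- candle: Loose green candle jar with a white paper band and a pale metal cap, 72 mm wide, 75 mm high, origin at the centre of its underside. A bystander.
Things that resemble listed ones, but are neither listed nor needed, are in the scene too. There is more than one size of the part that bears bell_top; the job needs the middle-sized.

How it is judged:
By the outcome, as a careful person would: the job done as asked, in the order asked, and still so for the second after the job is handed in, while the arm keeps its last pose, push and grip.
It also fails if it takes over 48 s, if anything falls off the work surface, if the arm or the gripper's body presses on something with over 40 N, if the wrist force passes 120 N, or if a joint passes its speed limit or range.

## Robot

A 6-joint arm with a two-finger parallel gripper is mounted at the origin on the work surface. World frame = base frame: x ahead of the robot, y to its left, z up, the work surface at z = 0. Lengths are in m, angles in rad, forces in N, time in s.
With the tool pointing down it reaches from about 0.15 to 0.775 m from the base axis. Payload 6.1 kg.
Tool frame: the origin (TCP) lies at the very end of the fingers, on their centre line; the grasp point (between the pads) lies 19 mm behind it (grasp_offset is the z of the grasp point in the tool frame, in m); z points along the fingers, y is the line along which they close (so a half turn about z gives the same grasp; the last joint's range is limited). The gripper opens to 85 mm and grips with 20 to 120 N. Pads are 22 mm wide; open, the fingers measure 114 mm over their backs; the gripper's body (76 mm by 85 mm) begins 54 mm behind the grasp point. The pads swing forward as they close: fully open they stand 13 mm farther back than shut.
Start: joints at [-1.305, 0.126, -0.04, 1.405, 0, 1.571], TCP at [0.138, -0.507, 0.231] pointing down, gripper open.
Joint ranges: [-2.72, 2.72], [-0.95, 1.95], [-1.27, 1.35], [-1.78, 2.02], [-1.46, 1.47], [-3.14, 3.14]. Speed limits (rad/s): [2.39, 2.39, 3.01, 3.14, 3.14, 3.14].

## Interface

Orientations are given as a unit quaternion [x, y, z, w].
In Python, from cell import * gives the robot as it stands.
- The arm moves only by the tool arm_command, never from a script. Its arguments are lists of equal length, an entry for each row: "delta_pos": the shift along the tool's x, y, z in m, a list of three; "dr": the turn, a rotation vector about the tool's x, y, z in rad, a list of three; "claw": the opening, from 0 (shut) to 1 (fully open). In form: {"delta_pos": [[dx, dy, dz], ...], "dr": [[ax, ay, az], ...], "claw": [claw, ...]}. A call has 1 to 12 rows; each row shifts and turns the commanded pose from where the row before left it, along the tool's axes as they then stand; what a row does not reach is not made up. A row lasts 1/12 s, in which the tool goes at most 41.7 mm and 7.16 degrees, less where a joint would pass 70% of its speed; a pose out of reach is approached as far as the arm can. A call with a gripper value outside its range is refused whole. The fingers move at their own pace and stop on an object; "squeeze" is the grip in N (left out, the last holds). Time passes only in rows, so rows that do not move let the fingers close. It gives the time, the measured TCP pose, the force, the opening and the grip force at its end, in the units of the state.
- sense(): the state, without advancing time (a new reading comes with each control period).
- grab_frame(name): name is "side" or "top" or "wrist"; returns the picture (384x512x3 uint8, red, green, blue); there is no depth.
- camera_params(name): a dict with "camera_matrix" (3x3 intrinsics, pixels), "view" (4x4, takes a point from world to camera coordinates). Camera axes: x right, y down, z forward; pixel columns grow to the right and rows downward; lengths in m; the calibration is good to about 2 mm. The wrist camera is an equidistant fisheye: a pixel r from the principal point sees the ray r / f radians off the axis. A picture is of the moment at which its call begins: read the wrist's pose just before it. camera_params takes no time and is no camera call; for the wrist camera it gives the pose at the moment of the call.
- job_done(): hands the job in; it is judged then, once.
Trained networks look in the newest picture that a camera, given by its name, has taken for a name from the list of things; names that differ only in an ending like _2 or _b are one class to them, and where a whole thing is asked for, a point or a joint stands for the part that bears it (a point fixed in the world has none). Each returns a list of dicts, best first, with "score" (0 to 1); they miss things now and then, are a little off and sometimes report something else, mostly with a low value. They report only what shows in the picture. A call takes as long as a camera call. They do not tell look-alikes from the thing itself.
- outline_of(target, camera): "region" (384x512 bool, what is visible of it) and "extent" ([left, top, width, height] in pixels, round what is visible of it).
- place_of(target, camera): "position" ([row, column] in pixels: a listed point, or the origin of a listed thing).
The state is a dict: "time_s": time; "qpos": joint angles; "joint_vel": joint speeds; "effort": joint torques, N m; "position": TCP position; "tcp_rot": TCP orientation; "force": force on the tool from outside, world axes, zero at the start; "wrist_torque": the same for the moment, N m; "gripper_width": opening from 0.0 (shut) to 1.0 (fully open); "grasp_force": force on a finger pad.
Only numpy, scipy, OpenCV 4.12 (cv2) and the standard library are available. Lean on these libraries where they do the work, as an engineer would, in place of code of your own. Each camera call takes 0.05 s, during which the arm holds its last target. There are 200 camera calls.

## Working session

There is one attempt and no reset: what is moved stays moved. The work goes in short steps, Python scripts to look and compute and a tool call to move; the robot and the scene stay as the last step left them, time stands still between calls to the robot, and variables do not carry over. Pictures are saved under pics/ and viewed, at most 10 in all, crops included, and the job is handed in when it is done.

Besides the shell and the picture viewer there is one more tool, called after "Emit:" as name(argument=value, ...) on one line, values as JSON. arm_command: Moves the arm, as the interface text tells. Its arguments: {"type":"object","properties":{"delta_pos":{"type":"array"},"dr":{"type":"array"},"claw":{"type":"array"},"squeeze":{"type":"number"}},"required":["delta_pos","dr","claw"]}

```bash
mkdir -p pics; ls; cat > h.py <<'E'
from cell import *
import numpy as np, cv2
from scipy.spatial.transform import Rotation as R
def ray(cam,row,col,P=None):
    P=P or camera_params(cam); K=np.array(P["camera_matrix"]);V=np.array(P["view"])
    u=np.array([(col-K[0,2])/K[0,0],(row-K[1,2])/K[1,1]])
    if cam=="wrist":
        r=np.linalg.norm(u); d=np.r_[u/max(r,1e-9)*np.sin(r),np.cos(r)]
    else: d=np.r_[u,1]
    o=-V[:3,:3].T@V[:3,3]; d=V[:3,:3].T@d
    return o,d/np.linalg.norm(d)
def onz(cam,row,col,z,P=None):
    o,d=ray(cam,row,col,P); return o+d*(z-o[2])/d[2]
def proj(cam,p):
    P=camera_params(cam); K=np.array(P["camera_matrix"]);V=np.array(P["view"])
    c=V[:3,:3]@p+V[:3,3]; 
    if cam=="wrist":
        r=np.hypot(c[0],c[1]);t=np.arctan2(r,c[2]);c=np.r_[c[:2]/r*t,1]
    else: c=c/c[2]
    return (K@c)[[1,0]]
E
python3 - <<'E'
from h import *
np.set_printoptions(precision=3,suppress=True)
hz=dict(bell_top=.065,lid_bar=.107,lid_hinge=.107,case=0,mug=0,lotion=0,candle=0)
for c in ["top","side"]:
    cv2.imwrite(f"pics/{c}0.png",cv2.resize(grab_frame(c)[:,:,::-1],None,fx=1.5,fy=1.5))
    for n,z in hz.items():
        for d in place_of(n,c): print(c,n,round(d["score"],2),np.round(d["position"],1),onz(c,*d["position"],z))
print(sense())
E
```

```text
pics
top bell_top 0.65 [236.8 115.2] [0.37  0.438 0.065]
top bell_top 0.44 [217.9 172.1] [0.421 0.284 0.065]
top bell_top 0.4 [259.1 160.7] [0.31  0.313 0.065]
top lid_bar 0.93 [190.9 281.4] [ 0.492 -0.013  0.107]
top lid_bar 0.45 [215.9 378.2] [ 0.426 -0.265  0.107]
top lid_hinge 0.69 [116.7 261.2] [0.692 0.04  0.107]
top lid_hinge 0.5 [156.  390.2] [ 0.584 -0.302  0.107]
top case 0.75 [150.4 269.5] [0.62  0.016 0.   ]
top case 0.7 [114.7 258.8] [0.728 0.047 0.   ]
top case 0.63 [153.6 391.9] [ 0.61  -0.346  0.   ]
top mug 0.88 [155.3 391.5] [ 0.605 -0.344  0.   ]
top lotion 0.68 [157.7 170.4] [0.599 0.309 0.   ]
top candle 0.73 [216.2 379.3] [ 0.426 -0.303  0.   ]
top candle 0.37 [218.5 171. ] [0.42  0.304 0.   ]
top candle 0.16 [155.9 173.5] [0.604 0.3   0.   ]
side bell_top 0.59 [154.9 206.8] [0.418 0.273 0.065]
side lid_bar 0.47 [354.1 280.5] [ 0.406 -0.327  0.107]
side lid_hinge 0.88 [174.  328.2] [0.692 0.05  0.107]
side case 0.6 [212.5 300.6] [0.613 0.03  0.   ]
side mug 0.67 [341.  368.4] [ 0.61  -0.338  0.   ]
side lotion 0.59 [146.5 257.4] [0.59  0.319 0.   ]
side candle 0.97 [354.7 284.2] [ 0.428 -0.302  0.   ]
{'time_s': 0.8, 'qpos': array([-1.305,  0.126, -0.04 ,  1.405, -0.   ,  1.571]), 'joint_vel': array([ 0.001, -0.001, -0.001, -0.002, -0.001, -0.   ]), 'effort': array([  0.001, -43.564,  35.307,   0.001,   0.   ,   0.   ]), 'position': array([ 0.138, -0.507,  0.231]), 'tcp_rot': array([0.991, 0.133, 0.   , 0.   ]), 'force': array([0.066, 0.546, 0.075]), 'wrist_torque': array([-0.014,  0.028,  0.026]), 'grasp_force': 0.0, 'gripper_width': 0.9967345922922126}
```

View pics/top0.png

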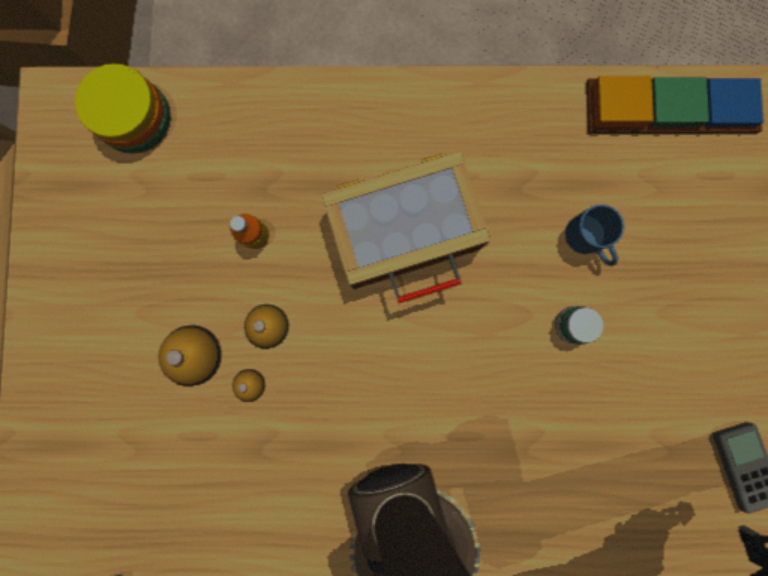

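View pics/side0.png

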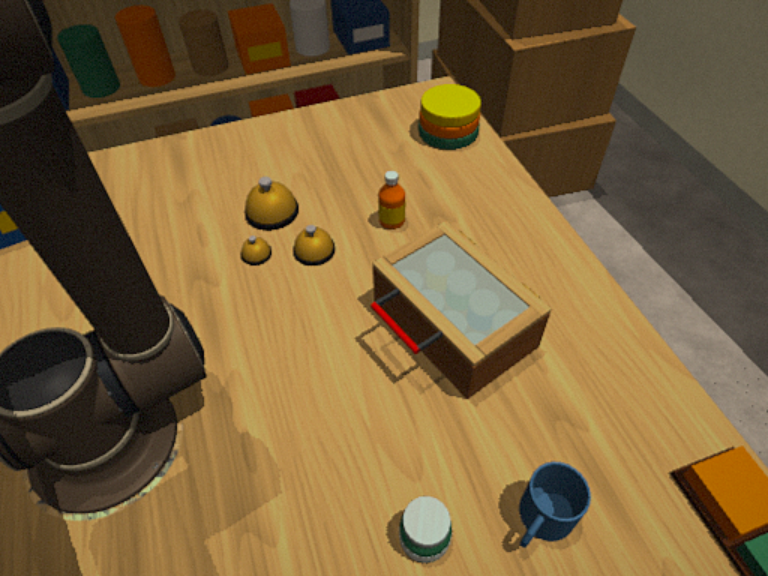

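The top view shows three bells, in full-frame (row, col): large (237,115), middle (218,172) and small (259,161). The middle one matches an 80 mm dome, about 29 px at 2.7 mm/px. The case with the red bar is at about (191,281). The candle at (216,378) was wrongly reported as a bar, and the mug is at (155,392). The lotion is at (155,165). Next I'll check the bell in a crop and triangulate.

```bash
python3 - <<'E'
from h import *
np.set_printoptions(precision=4,suppress=True)
def tri(a,b):
    (o1,d1),(o2,d2)=a,b
    s=np.linalg.lstsq(np.c_[d1,-d2],o2-o1,rcond=None)[0]
    p,q=o1+d1*s[0],o2+d2*s[1]; return (p+q)/2,np.linalg.norm(p-q)
I={c:grab_frame(c) for c in("top","side")}
m={}
for c in I:
    f=I[c].astype(int); k=((f[:,:,0]>120)&(f[:,:,1]<50)&(f[:,:,2]<60)).astype(np.uint8)
    k[:, :]=k
    n,l,s,ce=cv2.connectedComponentsWithStats(k); 
    w=[i for i in range(1,n) if (abs(ce[i]-((285,194) if c=="top" else (263,218)))<15).all()]
    i=max(w,key=lambda i:s[i,4]); ys,xs=np.where(l==i); pts=np.c_[xs,ys].astype(float)
    u=np.linalg.svd(pts-pts.mean(0))[2][0] if len(pts)<5000 else 0
    t=(pts-pts.mean(0))@u; e=[pts.mean(0)+u*t.min(),pts.mean(0)+u*t.max()]
    m[c]=(pts.mean(0),e); print(c,len(pts),pts.mean(0),e)
    if c=="top":
        E=[onz(c,x[1],x[0],.107) for x in e]; d=E[1]-E[0]; print("ends",E,"mid",(E[0]+E[1])/2,"len",np.linalg.norm(d),"ang",np.arctan2(d[1],d[0]))
print("bar",tri(*[ray(c,m[c][0][1],m[c][0][0]) for c in("top","side")]))
print("hinge",tri(ray("top",116.7,261.2),ray("side",174,328.2)))
print("bell",tri(ray("top",217.9,172.1),ray("side",154.9,206.8)), onz("top",217.9,172.1,.065),onz("side",154.9,206.8,.065))
for r,cc in((237,115),(218,172),(259,161)): # dome widths
    print(r,cc,"mm/px",1000*np.linalg.norm(onz("top",r,cc,.02)-onz("top",r,cc+1,.02)))
for d in outline_of("bell_top","top"): print(d["score"],d["extent"])
a=cv2.resize(I["top"][190:285,90:215],None,fx=3,fy=3,interpolation=2);b=cv2.resize(I["side"][105:185,150:275],None,fx=3,fy=3,interpolation=2)
cv2.imwrite("pics/crop.png",np.vstack([a,b])[:,:,::-1])
E
```

```text
top 154 [285.6234 193.2403] [array([305.6656, 186.9368]), array([265.2079, 199.6611])]
ends [array([ 0.5022, -0.0768,  0.107 ]), array([0.4687, 0.0299, 0.107 ])] mid [ 0.4855 -0.0234  0.107 ] len 0.1117976432635489 ang 1.874415766455239
side 178 [263.191  217.6292] [array([248.2009, 201.7546]), array([277.8721, 233.1765])]
bar (array([ 0.4845, -0.0235,  0.1086]), np.float64(0.0019954420549750202))
hinge (array([0.6869, 0.0405, 0.1191]), np.float64(0.0023378690126922208))
bell (array([0.4207, 0.288 , 0.0504]), np.float64(0.0012608814416781799)) [0.4213 0.2843 0.065 ] [0.4179 0.2734 0.065 ]
237 115 mm/px 2.8528514095490456
218 172 mm/px 2.8626179934619245
259 161 mm/px 2.834325052598556
0.56 [107.6, 230.8, 15.3, 12.3]
```

View pics/crop.png

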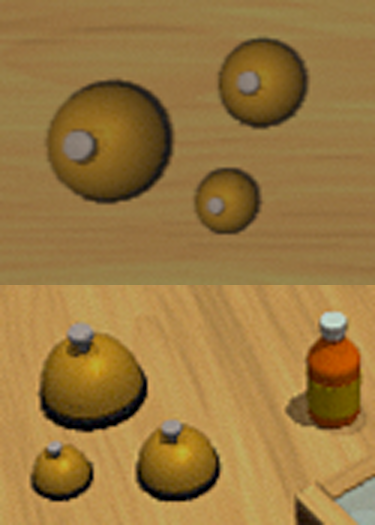

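The crop confirms it: the middle bell is the upper-right one in the top crop and the lower-right one in the side crop. Its button is at top-frame (217.3,172.7), near world (0.422, 0.284). The lotion stands apart from it. The bar is at about (0.485,-0.0235), with a heading of about 0.305. Moving now.

Emit:
arm_command(delta_pos=[[0.02, -0.0286, 0], [0.02, -0.0286, 0], [0.02, -0.0286, 0], [0.02, -0.0286, 0], [0.02, -0.0286, 0], [0.02, -0.0286, 0], [0.02, -0.0286, 0], [0.02, -0.0286, 0], [0.02, -0.0286, 0], [0.02, -0.0286, 0], [0.02, -0.0286, 0], [0.02, -0.0286, 0]], dr=[[0, 0, 0], [0, 0, 0], [0, 0, 0], [0, 0, 0], [0, 0, 0], [0, 0, 0], [0, 0, 0], [0, 0, 0], [0, 0, 0], [0, 0, 0], [0, 0, 0], [0, 0, 0]], claw=[0, 0, 0, 0, 0, 0, 0, 0, 0, 0, 0, 0])

```text
time_s: 1.95
position: [0.2793, -0.1108, 0.2316]
tcp_rot: [0.991, 0.132, 0.001, 0.0]
force: [1.3, -1.3, 0.1]
gripper_width: 0.001
grasp_force: 0.0
```

Emit:
arm_command(delta_pos=[[0, 0, 0], [0, 0, 0], [0, 0, 0], [0, 0, 0], [0, 0, 0], [0, 0, 0], [0, 0, 0], [0, 0, 0], [0, 0, 0], [0, 0, 0], [0, 0, 0], [0, 0, 0]], dr=[[0, 0, -0.124], [0, 0, -0.124], [0, 0, -0.124], [0, 0, -0.124], [0, 0, -0.124], [0, 0, -0.124], [0, 0, -0.124], [0, 0, -0.124], [0, 0, -0.124], [0, 0, -0.124], [0, 0, -0.124], [0, 0, -0.124]], claw=[0, 0, 0, 0, 0, 0, 0, 0, 0, 0, 0, 0])

```text
time_s: 2.95
position: [0.2793, -0.1124, 0.2314]
tcp_rot: [0.637, 0.771, 0.0, 0.0]
force: [0.4, -0.5, 0.4]
gripper_width: 0.001
grasp_force: 0.0
```

Emit:
arm_command(delta_pos=[[0, 0, 0], [0.0303, 0.0232, 0], [0.0303, 0.0232, 0], [0.0303, 0.0232, 0], [0.0303, 0.0232, 0], [0.0303, 0.0232, 0], [0.0303, 0.0232, 0], [0.0303, 0.0232, 0], [0.0303, 0.0232, 0], [0.0303, 0.0232, 0.005], [0.0303, 0.0232, 0.01], [0.0303, 0.0232, 0.01]], dr=[[0, 0, -0.116], [0, 0, 0], [0, 0, 0], [0, 0, 0], [0, 0, 0], [0, 0, 0], [0, 0, 0], [0, 0, 0], [0, 0, 0], [0, 0, 0], [0, 0, 0], [0, 0, 0]], claw=[0, 0, 0, 0, 0, 0, 0, 0, 0, 0, 0, 0])

```text
time_s: 3.95
position: [0.4255, 0.2836, 0.2063]
tcp_rot: [0.594, 0.805, 0.001, 0.0]
force: [0.3, 0.4, -0.1]
gripper_width: -0.002
grasp_force: 0.0
```

Emit:
arm_command(delta_pos=[[0, 0, 0.02], [0, 0, 0.02], [0, 0, 0.02], [0, 0, 0], [0, 0, 0]], dr=[[0, 0, 0], [0, 0, 0], [0, 0, 0], [0, 0, 0], [0, 0, 0]], claw=[0, 0, 0, 0, 0])

```text
time_s: 4.37
position: [0.4244, 0.2809, 0.1457]
tcp_rot: [0.594, 0.805, -0.001, -0.0]
force: [-0.3, -0.0, 0.2]
gripper_width: 0.0
grasp_force: 0.0
```

```bash
python3 - <<'E'
from h import *
np.set_printoptions(precision=4,suppress=True)
P=camera_params("wrist"); I=grab_frame("wrist")
print(np.array(P["camera_matrix"])); print("tool",sense()["position"],R.from_quat(sense()["tcp_rot"]).as_rotvec())
for d in place_of("bell_top","wrist"): print(d["score"],d["position"],onz("wrist",*d["position"],.065,P))
print("exp",proj("wrist",np.array([.423,.283,.065])), "tip", proj("wrist",sense()["position"]))
print(onz("top",217.3,172.7,.065),onz("side",152.3,207,.065))
cv2.imwrite("pics/w1.png",cv2.resize(I[:,:,::-1],None,fx=1.5,fy=1.5))
E
```

```text
[[297.3186   0.     256.4562]
 [  0.     297.3186 191.8936]
 [  0.       0.       1.    ]]
tool [0.4251 0.2813 0.147 ] [1.8659 2.5274 0.0001]
0.79 [116.7, 139.5] [0.3167 0.3193 0.065 ]
0.75 [191.5, 256.2] [0.422  0.2877 0.065 ]
exp [196.9316 253.6995] tip [247.7367 256.2809]
[0.4229 0.2827 0.065 ] [0.4212 0.2836 0.065 ]
```

View pics/w1.png

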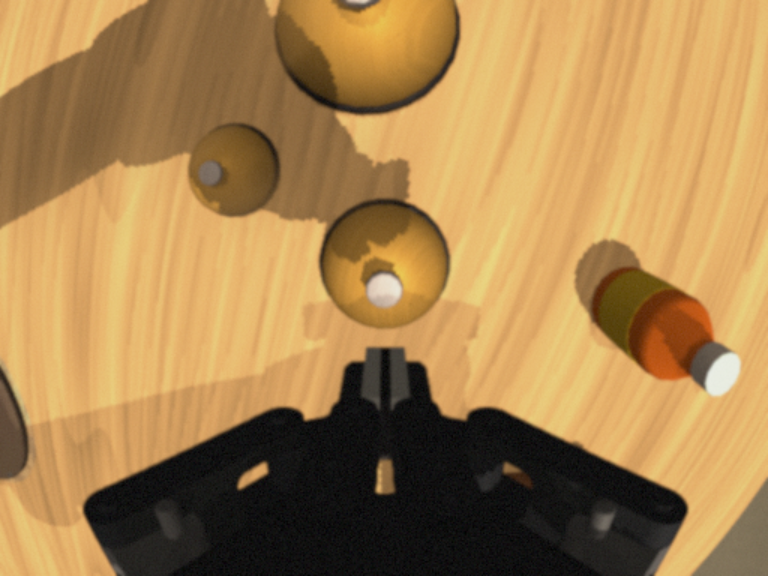

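The wrist picture has the middle bell straight ahead of the fingertips, with its button at full-frame (192.7,256), near world (0.422, 0.286). The lotion is off to the right at about (230,445). Correcting by 5 mm and descending.

Emit:
arm_command(delta_pos=[[0.0045, -0.0015, 0.005], [0, 0, 0.015], [0, 0, 0.015], [0, 0, 0.015], [0, 0, 0.015], [0, 0, 0.008], [0, 0, 0.004], [0, 0, 0.003], [0, 0, 0.003], [0, 0, 0.002], [0, 0, 0.002], [0, 0, 0]], dr=[[0, 0, 0], [0, 0, 0], [0, 0, 0], [0, 0, 0], [0, 0, 0], [0, 0, 0], [0, 0, 0], [0, 0, 0], [0, 0, 0], [0, 0, 0], [0, 0, 0], [0, 0, 0]], claw=[0, 0, 0, 0, 0, 0, 0, 0, 0, 0, 0, 0])

```text
time_s: 5.47
position: [0.4227, 0.2855, 0.0598]
tcp_rot: [0.594, 0.805, 0.001, 0.0]
force: [-0.7, -0.2, 2.0]
gripper_width: -0.001
grasp_force: 1.4
```

Emit:
arm_command(delta_pos=[[0, 0, 0.002], [0, 0, 0.0015], [0, 0, 0], [0, 0, 0]], dr=[[0, 0, 0], [0, 0, 0], [0, 0, 0], [0, 0, 0]], claw=[0, 0, 0, 0])

```text
time_s: 5.8
position: [0.4228, 0.2856, 0.057]
tcp_rot: [0.594, 0.805, 0.001, 0.0]
force: [-1.4, -1.1, 9.8]
gripper_width: 0.001
grasp_force: 4.7
```

Emit:
arm_command(delta_pos=[[0, 0, 0.001], [0, 0, 0], [0, 0, 0]], dr=[[0, 0, 0], [0, 0, 0], [0, 0, 0]], claw=[0, 0, 0])

```text
time_s: 6.05
position: [0.4228, 0.2856, 0.0568]
tcp_rot: [0.594, 0.805, 0.001, 0.0]
force: [-3.7, -1.5, 15.8]
gripper_width: -0.0
grasp_force: 8.0
```

Emit:
arm_command(delta_pos=[[0, 0, -0.01], [0, 0, -0.02], [0, 0, -0.025], [0, 0, -0.03], [0, 0, -0.03], [0, 0, -0.03], [0, 0, -0.02]], dr=[[0, 0, 0], [0, 0, 0], [0, 0, 0], [0, 0, 0], [0, 0, 0], [0, 0, 0], [0, 0, 0]], claw=[0, 0, 0, 0, 0, 0, 0])

```text
time_s: 6.63
position: [0.4226, 0.2854, 0.2227]
tcp_rot: [0.594, 0.805, 0.001, 0.0]
force: [0.4, 0.1, 0.8]
gripper_width: -0.001
grasp_force: 0.0
```

Emit:
arm_command(delta_pos=[[-0.0314, -0.0033, 0], [-0.0314, -0.0033, 0], [-0.0314, -0.0033, 0], [-0.0314, -0.0033, 0], [-0.0314, -0.0033, 0], [-0.0314, -0.0033, 0], [-0.0314, -0.0033, 0], [-0.0314, -0.0033, 0], [-0.0314, -0.0033, 0], [-0.0314, -0.0033, 0], [0, 0, 0], [0, 0, 0]], dr=[[0, 0, 0], [0, 0, 0], [0, 0, 0], [0, 0, 0], [0, 0, 0], [0, 0, 0], [0, 0, 0], [0, 0, 0], [0, 0, 0], [0, 0, 0], [0, 0, 0], [0, 0, 0]], claw=[0.45, 0.45, 0.45, 0.45, 0.45, 0.45, 0.45, 0.45, 0.45, 0.45, 0.45, 0.45])

```text
time_s: 7.63
position: [0.4832, -0.026, 0.2195]
tcp_rot: [0.595, 0.804, -0.0, -0.0]
force: [0.1, 0.0, -0.3]
gripper_width: 0.453
grasp_force: 0.0
```

```bash
python3 - <<'E'
from h import *
np.set_printoptions(precision=4,suppress=True)
P=camera_params("wrist"); I=grab_frame("wrist"); s=sense(); print(s["position"],s["tcp_rot"],s["qpos"])
for n in("lid_bar","lid_hinge"):
  for d in place_of(n,"wrist"): print(n,d["score"],d["position"],onz("wrist",*d["position"],.107,P))
f=I.astype(int); k=(f[:,:,0]>110)&(f[:,:,1]<60)&(f[:,:,2]<70)
n,l,st,ce=cv2.connectedComponentsWithStats(k.astype(np.uint8))
for i in range(1,n):
  if st[i,4]>60:
    ys,xs=np.where(l==i); W=np.array([onz("wrist",y,x,.107,P)[:2] for y,x in zip(ys,xs)])
    c,sz,a=cv2.minAreaRect(W.astype(np.float32)*1000); vx,vy=cv2.fitLine(W.astype(np.float32),2,0,.01,.01)[:2].ravel()
    print(st[i],c,sz,"bar dir",np.arctan2(vy,vx))
cv2.imwrite("pics/w2.png",cv2.resize(I[:,:,::-1],None,fx=1.5,fy=1.5))
E
```

```text
[ 0.4831 -0.0251  0.2195] [ 0.5946  0.804  -0.0001 -0.0004] [-0.052   0.0486 -0.1503  1.3727  0.0003  1.2214]
lid_bar 0.72 [185.4, 258.6] [ 0.484  -0.0223  0.107 ]
lid_hinge 0.92 [184.0, 462.9] [0.6915 0.0437 0.107 ]
[ 252  121   14  124 1354] (484.1121826171875, -22.82492446899414) (11.587267875671387, 115.15222930908203) bar dir -1.2622714
```

View pics/w2.png

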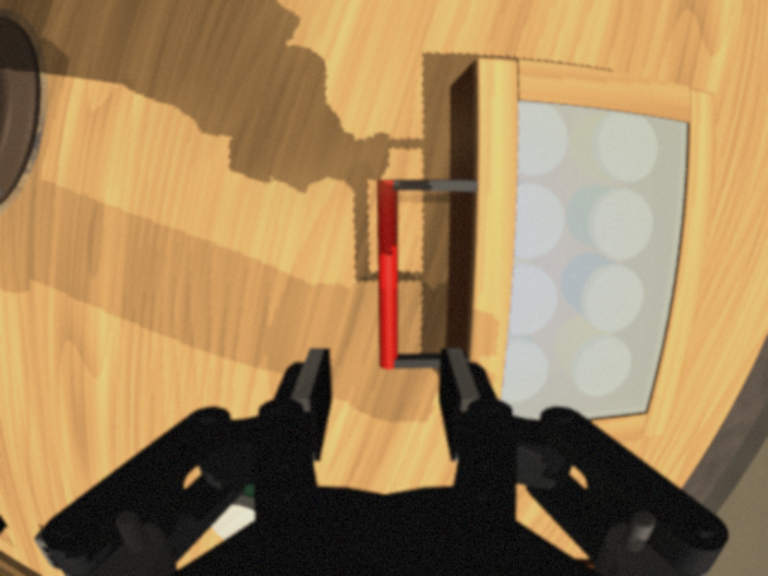

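The wrist picture shows the red bar upright at col ~258, rows 121-245. The case is to its right, and the bar's middle is near world (0.484,-0.023), heading 0.308. The half-open fingers straddle it, so I'll descend.

Emit:
arm_command(delta_pos=[[0.002, 0.0015, 0.005], [0, 0, 0.015], [0, 0, 0.02], [0, 0, 0.02], [0, 0, 0.02], [0, 0, 0.02], [0, 0, 0.015], [0, 0, 0.01], [0, 0, 0.006], [0, 0, 0.003], [0, 0, 0], [0, 0, 0]], dr=[[0, 0, -0.01], [0, 0, 0], [0, 0, 0], [0, 0, 0], [0, 0, 0], [0, 0, 0], [0, 0, 0], [0, 0, 0], [0, 0, 0], [0, 0, 0], [0, 0, 0], [0, 0, 0]], claw=[0.45, 0.45, 0.45, 0.45, 0.45, 0.45, 0.45, 0.45, 0.45, 0.45, 0.45, 0.45])

```text
time_s: 8.78
position: [0.4845, -0.0221, 0.0865]
tcp_rot: [0.59, 0.808, 0.0, 0.0]
force: [0.3, 0.3, 0.3]
gripper_width: 0.451
grasp_force: 0.0
```

Emit:
arm_command(delta_pos=[[0, 0, 0], [0, 0, 0], [0, 0, 0], [0, 0, 0], [0, 0, 0], [0, 0, 0], [0, 0, 0], [0, 0, 0], [0, 0, 0]], dr=[[0, 0, 0], [0, 0, 0], [0, 0, 0], [0, 0, 0], [0, 0, 0], [0, 0, 0], [0, 0, 0], [0, 0, 0], [0, 0, 0]], claw=[0, 0, 0, 0, 0, 0, 0, 0, 0], squeeze=35)

```text
time_s: 9.53
position: [0.4836, -0.0226, 0.0858]
tcp_rot: [0.59, 0.807, -0.0, -0.0]
force: [-4.7, -3.0, 2.2]
gripper_width: 0.126
grasp_force: 34.3
```

Emit:
arm_command(delta_pos=[[0, 0.0007, -0.0096], [0, 0.0007, -0.0097], [0, 0.0015, -0.0095], [0, 0.0015, -0.0095], [0, 0.0023, -0.0094], [0, 0.0024, -0.0093], [0, 0.0031, -0.0091], [0, 0.0032, -0.0091], [0, 0.0039, -0.0088], [0, 0.0039, -0.0088], [0, 0.0047, -0.0085], [0, 0.0047, -0.0084]], dr=[[0, 0, 0], [0, 0, 0], [0, 0, 0], [0, 0, 0], [0, 0, 0], [0, 0, 0], [0, 0, 0], [0, 0, 0], [0, 0, 0], [0, 0, 0], [0, 0, 0], [0, 0, 0]], claw=[0, 0, 0, 0, 0, 0, 0, 0, 0, 0, 0, 0])

```text
time_s: 10.53
position: [0.513, -0.0133, 0.1967]
tcp_rot: [0.59, 0.807, -0.002, -0.001]
force: [-9.4, -7.1, 2.8]
gripper_width: 0.127
grasp_force: 34.0
```

Emit:
arm_command(delta_pos=[[0, 0.0044, -0.0081], [0, 0.0049, -0.008], [0, 0.0056, -0.0076], [0, 0.0061, -0.0075], [0, 0.0066, -0.007], [0, 0.0067, -0.0068], [0, 0.0073, -0.0064], [0, 0.0073, -0.0063], [0, 0.0078, -0.0057], [0, 0.0078, -0.0055]], dr=[[0, 0, 0], [0, 0, 0], [0, 0, 0], [0, 0, 0], [0, 0, 0], [0, 0, 0], [0, 0, 0], [0, 0, 0], [0, 0, 0], [0, 0, 0]], claw=[0, 0, 0, 0, 0, 0, 0, 0, 0, 0])

```text
time_s: 11.37
position: [0.5754, 0.0063, 0.2679]
tcp_rot: [0.59, 0.807, -0.001, 0.001]
force: [-10.4, -6.8, 11.4]
gripper_width: 0.127
grasp_force: 35.8
```

```bash
python3 - <<'E'
from h import *
np.set_printoptions(precision=4,suppress=True)
s=sense();print(s["position"],s["force"],s["wrist_torque"],s["tcp_rot"])
g=s["position"]+R.from_quat(s["tcp_rot"]).apply([0,0,-.019]); print("grasp",g)
b0=np.array([.484,-.0228,.107]);u=np.array([np.cos(.3085),np.sin(.3085)])
H=b0[:2]+.221*u
def bar(t): return np.r_[H+u*(-.221*np.cos(t)+.006*np.sin(t)),.101+.221*np.sin(t)+.006*np.cos(t)]
print("ang from z,x",[min(np.linspace(0,1.45,2000),key=lambda t:abs(bar(t)[2]-g[2])),min(np.linspace(0,1.45,2000),key=lambda t:abs((bar(t)[:2]-g[:2])@u))],"rad err",np.hypot((g[:2]-H)@u,g[2]-.101)-np.hypot(.221,.006))
for c in("top","side"):
    I=grab_frame(c); f=I.astype(int); k=(f[:,:,0]>110)&(f[:,:,1]<60)&(f[:,:,2]<70)
    n,l,st,ce=cv2.connectedComponentsWithStats(k.astype(np.uint8))
    for i in range(1,n):
        if st[i,4]>15: print(c,st[i],ce[i])
    print([(round(t,2),proj(c,bar(t))) for t in(.87,.96,1.05)])
    r,q=proj(c,bar(.96)).astype(int); cv2.imwrite(f"pics/{c}3.png",cv2.resize(I[max(0,r-100):r+100,max(0,q-120):q+120,::-1],None,fx=2.5,fy=2.5))
E
```

```text
[0.5754 0.0063 0.2679] [-10.4192  -6.8005  11.3723] [-1.4668  2.2913 -0.0724] [ 0.5902  0.8072 -0.0006  0.001 ]
grasp [0.5754 0.0063 0.2869]
ang from z,x [np.float64(0.9719859929964982), np.float64(0.9422461230615308)] rad err 0.0029652030819975472
top [156 155   7   7  33] [159.3333 157.1212]
[(0.87, array([152.6705, 278.4016])), (0.96, array([144.6913, 276.3524])), (1.05, array([136.2248, 274.0822]))]
side [262 131   8   8  26] [265.5385 135.3077]
side [301 146  18  17  87] [308.8851 153.954 ]
[(0.87, array([152.7184, 293.663 ])), (0.96, array([145.4759, 299.7121])), (1.05, array([138.5067, 306.0942]))]
```

View pics/side3.png

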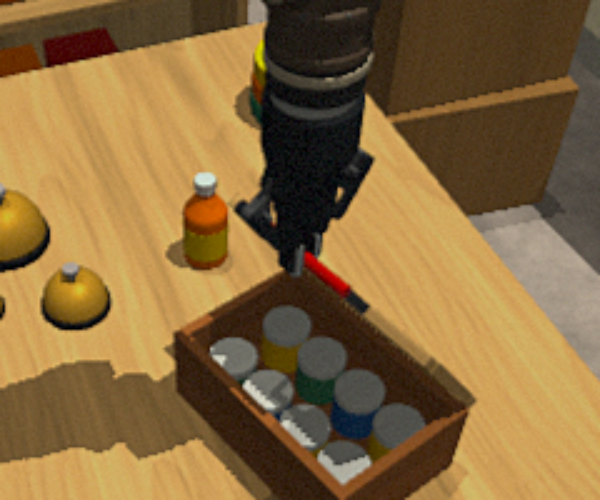

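The side crop shows the lid raised, with the red bar gripped and visible at full-frame about (154,309). The lotion and bells are undisturbed. Forces suggest the grip is fighting the arc a little, so I'll measure the true angle from the bar's line in the side view.

```bash
cat > ang.py <<'E'
from h import *
from scipy.optimize import minimize_scalar
b0=np.array([.484,-.0228,.107]);u=np.array([np.cos(.3085),np.sin(.3085)]);H=b0[:2]+.221*u;e=np.r_[-u[1],u[0],0]
def bar(t): return np.r_[H+u*(-.221*np.cos(t)+.006*np.sin(t)),.101+.221*np.sin(t)+.006*np.cos(t)]
def off(t,pt):
    a,b=proj("side",bar(t)-.05*e),proj("side",bar(t)+.05*e); d=(b-a)/np.linalg.norm(b-a); v=pt-a; return d[0]*v[1]-d[1]*v[0]
def angle():
    f=grab_frame("side").astype(int); k=(f[:,:,0]>110)&(f[:,:,1]<60)&(f[:,:,2]<70)
    n,l,st,ce=cv2.connectedComponentsWithStats(k.astype(np.uint8))
    c=[i for i in range(1,n) if 290<ce[i][0]<330 and 120<ce[i][1]<175 and st[i,4]>15]
    i=max(c,key=lambda i:st[i,4]); pt=ce[i][::-1]
    b=off(0,np.array([217.63,263.19])) # bias when shut
    g=lambda bb: minimize_scalar(lambda t:(off(t,pt)-bb)**2,bounds=(.6,1.4),method="bounded").x
    return pt,g(0),g(b),b,st[i]
if __name__=="__main__":
    print(angle()); t=angle()[1]; print("bar ctr",bar(t),"TCP",sense()["position"],sense()["force"])
    print("slope px ends",proj("side",bar(t)-.052*e),proj("side",bar(t)+.052*e))
    for n in ("lid_bar","lid_hinge"):
        for c in("side","wrist"):
            grab_frame(c)
            for d in place_of(n,c): print(n,c,d["score"],d["position"],proj(c,bar(t)))
E
python3 ang.py
```

```text
(array([153.74418605, 308.19767442]), np.float64(0.9504538468108764), np.float64(0.9501936825203802), np.float64(-0.027848201813471363), array([300, 146,  18,  17,  86], dtype=int32))
bar ctr [0.57649887 0.00667702 0.28408838] TCP [0.57578735 0.00638873 0.26809784] [-9.36905251 -5.96603197 12.27503453]
slope px ends [160.15733461 315.69721071] [133.47760631 283.2361759 ]
lid_bar side 0.57 [148.1, 299.4] [146.3759164  298.92945763]
lid_bar wrist 0.71 [263.0, 256.0] [262.8107001  258.30196915]
lid_hinge wrist 0.84 [176.6, 373.1] [262.82709154 258.35302069]
lid_hinge wrist 0.41 [294.9, 127.1] [262.82709154 258.35302069]
```

Emit:
arm_command(delta_pos=[[0, 0.0044, -0.0036], [0, 0.0044, -0.0034], [0, 0.0044, -0.0029], [0, 0.0042, -0.0026], [0, 0, 0], [0, 0, 0], [0, 0, 0]], dr=[[0, 0, 0], [0, 0, 0], [0, 0, 0], [0, 0, 0], [0, 0, 0], [0, 0, 0], [0, 0, 0]], claw=[0, 0, 0, 0, 0, 0, 0])

```text
time_s: 12.55
position: [0.5929, 0.0118, 0.2797]
tcp_rot: [0.59, 0.807, 0.0, 0.001]
force: [-5.8, -5.0, 7.9]
gripper_width: 0.127
grasp_force: 34.8
```

```bash
python3 ang.py; python3 - <<'E'
from h import *
cv2.imwrite("pics/w4.png",cv2.resize(grab_frame("wrist")[:,:,::-1],None,fx=1.5,fy=1.5))
E
```

```text
(array([146.57647059, 315.17647059]), np.float64(1.0436892042760773), np.float64(1.0434273269283287), np.float64(-0.027848201813471363), array([307, 139,  18,  17,  85], dtype=int32))
bar ctr [0.5935572  0.01211307 0.29500506] TCP [0.59286887 0.011804   0.27969498] [-4.76915405 -4.84911878  7.57173277]
slope px ends [152.55347534 322.66008682] [126.30858221 289.68701847]
lid_bar side 0.66 [140.2, 303.9] [138.99577323 305.62671441]
lid_bar wrist 0.93 [261.5, 256.8] [261.91824444 257.85663075]
lid_hinge side 0.73 [177.1, 330.7] [138.99577323 305.62671441]
lid_hinge wrist 0.85 [172.6, 354.2] [261.92065704 257.86481948]
```

View pics/w4.png

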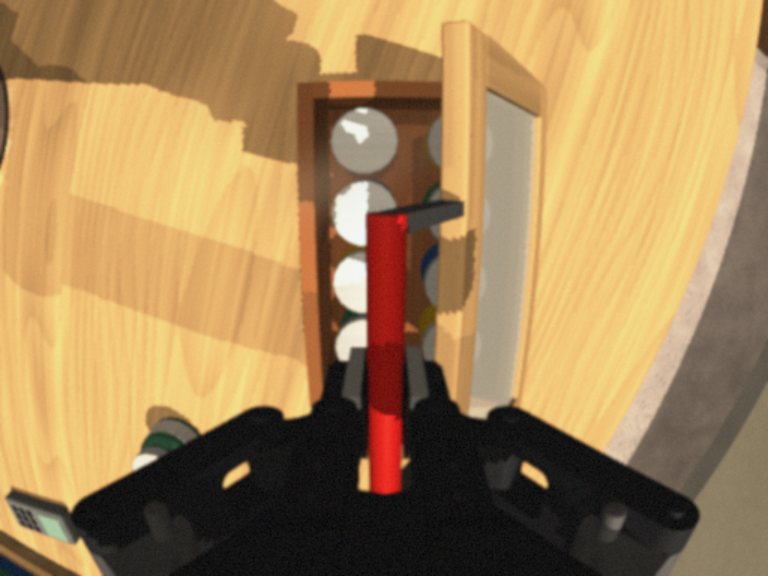

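The wrist picture shows the bar held between the pads (col ~257) with the lid standing open. The estimate is 59.6-59.8°. I'll make one tiny nudge, check that it stays still, then hand in.

Emit:
arm_command(delta_pos=[[0, 0.001, -0.0006], [0, 0, 0], [0, 0, 0], [0, 0, 0], [0, 0, 0], [0, 0, 0], [0, 0, 0], [0, 0, 0], [0, 0, 0], [0, 0, 0], [0, 0, 0], [0, 0, 0]], dr=[[0, 0, 0], [0, 0, 0], [0, 0, 0], [0, 0, 0], [0, 0, 0], [0, 0, 0], [0, 0, 0], [0, 0, 0], [0, 0, 0], [0, 0, 0], [0, 0, 0], [0, 0, 0]], claw=[0, 0, 0, 0, 0, 0, 0, 0, 0, 0, 0, 0])

```text
time_s: 14.1
position: [0.5938, 0.0121, 0.2802]
tcp_rot: [0.59, 0.807, 0.0, 0.001]
force: [-6.0, -6.0, 7.5]
gripper_width: 0.127
grasp_force: 34.7
```

```bash
python3 - <<'E'
from ang import *
a=angle(); s=sense(); print(a[:2],s["position"],s["force"],s["grasp_force"],s["time_s"])
for n in("mug","lotion","candle"):
    grab_frame("top"); d=place_of(n,"top")[:1]; print(n,[x["position"] for x in d])
if abs(a[1]-1.047)<.02: print(job_done())
E
```

```text
(array([146.03333333, 315.32222222]), np.float64(1.048542963873796)) [0.59375116 0.01208058 0.28021356] [-4.61885516 -5.02826248  6.79865915] 34.73353922367096 14.15
mug [[158.1, 391.2]]
lotion [[156.7, 172.6]]
candle [[217.4, 377.6]]
the job is handed in; nothing more can be done
None
```

I pressed the middle-sized bell to its stop and released it, and I'm holding the lid still at about 60° (measured 1.049 rad). The mug, lotion bottle and candle jar are still where they were, and the job is handed in.

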